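# Lay out the bench for an aliquoting run

## Robot

A 7-joint arm with a two-finger parallel gripper is mounted at the origin on the work surface. World frame = base frame: x ahead of the robot, y to its left, z up, the work surface at z = 0. Lengths are in m, angles in rad, forces in N, time in s.
With the tool pointing down it reaches from about 0.425 to 1.025 m from the base axis. Payload 9.4 kg.
Tool frame: the origin (TCP) lies at the very end of the fingers, on their centre line; the grasp point (between the pads) lies 19 mm behind it; z points along the fingers, y is the direction in which the jaws open and shut (so a half turn about z gives the same grasp; the last joint's range is limited). The gripper opens to 85 mm and grips with 20 to 120 N. Pads are 22 mm wide; open, the fingers measure 114 mm over their backs; the gripper's body (76 mm by 85 mm) begins 54 mm behind the grasp point. The pads swing forward as they close: fully open they stand 13 mm farther back than shut.
Start: joints at [-1.268, 0.599, -0.003, 1.599, 0.002, 0.943, -0.08], TCP at [0.269, 0.673, 0.231] pointing down, gripper open.
Joint ranges: [-2.57, 2.57], [-0.35, 1.97], [-1.29, 1.29], [0.11, 2.56], [-1.05, 4.19], [0.11, 1.86], [-2.63, 2.63]. Speed limits (rad/s): [2.22, 2.22, 3.01, 3.01, 3.14, 3.14, 3.14].

## Interface

Orientations are given as [roll, pitch, yaw] about the fixed x, y, z axes, in that order (R = Rz(yaw) Ry(pitch) Rx(roll)).
In Python, from station import env gives the robot as it stands.
- The arm moves only by the tool drive_tool, never from a script. Its argument "commands" is a list of rows, each a list of 3 entries, a list of its own where there are three numbers: the shift along the tool's x, y, z in units of 40 mm (1.0 is 40 mm), then the turn, a rotation vector about the tool's x, y, z in units of 5 degrees (1.0 is 5 degrees), then the gripper command: -1 is shut, 1 is fully open, values between are in proportion. A call has 1 to 10 rows; each row shifts and turns the commanded pose from where the row before left it, along the tool's axes as they then stand; what a row does not reach is not made up. A row lasts 1/10 s, in which the tool goes at most 50 mm and 8.59 degrees, less where a joint would pass 70% of its speed; a pose out of reach is approached as far as the arm can. A call is refused whole if a number of a shift passes 1 or a number of a turn 1, either way. A call with a gripper value outside its range is refused whole. The fingers move at their own pace and stop on an object; "force" is the grip in N (left out, the last holds). Time passes only in rows, so rows that do not move let the fingers close. It gives the time, the measured TCP pose, the force and the opening at its end, in the units of the state.
- env.read_state(): the state, without advancing time (a new reading comes with each control period).
- env.get_image(name): name is "side" or "top" or "wrist"; returns a dict with "frame" (384x512x3 uint8, blue, green, red), "z_map" (384x512 float32, m along the optical axis (not along the pixel's ray), 0 where there is no reading), "K" (3x3 intrinsics, pixels), "cam_to_world" (4x4, takes a point from camera to world coordinates). Camera axes: x right, y down, z forward; pixel columns grow to the right and rows downward; lengths in m; the calibration is good to about 2 mm. A picture is of the moment at which its call begins.
- env.hand_in(): hands the job in, once; it reports no verdict.
The state is a dict: "time_s": time; "joint_positions": joint angles; "joint_velocities": joint speeds; "joint_torque": joint torques, N m; "ee_pos": TCP position; "ee_rot": TCP orientation; "wrist_force": force on the tool from outside, world axes, zero at the start; "ft_torque": the same for the moment, N m; "grip_width": opening from 0.0 (shut) to 1.0 (fully open).
Only numpy, scipy, OpenCV 4.12 (cv2) and the standard library are available. Lean on these libraries where they do the work, as an engineer would, in place of code of your own. Each camera call takes 0.05 s, during which the arm holds its last target.

## Task

Lay out the bench for the next run, left and right as seen from the robot. Stand the aluminium cold block in the middle of the teal mat, its long sides parallel to the mat's long sides, then lay the yellow cover squarely on top of it. Stand the three bottles in a row about 2 cm in front of the white tube rack, on its long side facing the robot: the amber one flush with the rack's left end, the blue one flush with its right end and the white one midway between those two; knock no bottle over and leave the timer, the red-capped jar and the beaker where they are.

Things in the scene. Friction and masses are not known exactly. Their poses are not given: they have to be found in the camera images.
- mat: thin teal bench mat with a white border line, stuck to the bench: 110 mm (its x) by 150 mm (its y, the long sides), 3 mm thick. Origin: centre of its underside, on the bench. At yaw 0 the long sides run left-right; it is turned at most 0.25 rad from that.
- rack: white tube rack fixed to the bench, a solid block 50 mm deep (its x) by 182 mm long (its y) by 40 mm tall, with a few small tube caps standing 7 mm above its top. Origin: centre of its underside, on the bench. Its -x face is the long side that faces the robot; its +y end is the left end seen from the robot; turned at most 0.25 rad.
- cold_block: solid aluminium cold block with dark round wells drawn on top: 60 mm (its x) by 100 mm (its y) by 36 mm tall, flat top, about 500 g. Grip it across the 60 mm. Origin: centre of its underside. Either way round is fine.
- cover: yellow flat cover for the cold block: plate 60 mm (its x) by 100 mm (its y) by 10 mm thick, flat underside; in the middle of its top a solid grip bar 16 mm wide (x), 64 mm long (y) and 28 mm tall, so 38 mm tall in all; about 120 g. Origin: centre of its underside. Either way round is fine.
- amber_bottle: round straight-sided reagent bottle with a screw cap, brown body with an orange cap; 38 mm in diameter from bottom to top, 100 mm tall, about 130 g. Origin: centre of the underside; z runs up its axis.
- white_bottle: round straight-sided reagent bottle with a screw cap, white body with a green cap; 38 mm in diameter from bottom to top, 100 mm tall, about 130 g. Origin: centre of the underside; z runs up its axis.
- blue_bottle: round straight-sided reagent bottle with a screw cap, blue body with a blue cap; 38 mm in diameter from bottom to top, 100 mm tall, about 130 g. Origin: centre of the underside; z runs up its axis.
- timer: bystander, loose: grey timer lying flat, 48 mm by 40 mm by 18 mm tall. Origin: centre of its underside. Leave it alone.
- red_jar: bystander, loose: low round jar with a red cap, 46 mm in diameter, 44 mm tall. Origin: centre of its underside. Leave it alone.
- beaker: bystander, loose: small open pale-blue beaker, 50 mm in diameter at the rim, 60 mm tall. Origin: centre of its underside. Leave it alone.
Not all that is in view belongs to the job. There is more than one size of the blue_bottle; the job needs the larger. Several things have the shape of the cover; the one meant has the colours described above.

How it is judged:
On the way, in this order (a step that is already met when the one before it is completed fails the run):
1. the cold block stands in the middle of the mat, parallel to it (horizontal distance between cold_block and mat below 0.012 m and angle between the x axis of cold_block and the x axis of mat, either way round below 0.15 rad and height (world z) of cold_block below 0.007 m and angle between cold_block's own z axis and vertical below 0.08 rad), for 0.2 s.
2. then the cover lies squarely on the cold block (all of step 1 and horizontal distance between cover and cold_block below 0.01 m and angle between the x axis of cover and the x axis of cold_block, either way round below 0.15 rad and z of cover in the frame of cold_block between 0.033 and 0.04 m and angle between cover's own z axis and vertical below 0.08 rad), for 0.2 s.
At the end, for the whole second after the job is handed in: Block centred on the mat within 12 mm, cover on the block within 10 mm, both square within 0.15 rad; bottles upright, 8 to 32 mm in front of the rack, within 15 mm of flush with its left end (amber), its right end (blue) and its middle (white); all at rest (all of step 2 and x of amber_bottle in the frame of rack between -0.076 and -0.052 m and y of amber_bottle in the frame of rack between 0.057 and 0.087 m and height (world z) of each of amber_bottle, white_bottle, blue_bottle below 0.005 m and angle between each of amber_bottle, white_bottle, blue_bottle's own z axis and vertical below 0.08 rad and x of white_bottle in the frame of rack between -0.076 and -0.052 m and y of white_bottle in the frame of rack between -0.015 and 0.015 m and x of blue_bottle in the frame of rack between -0.076 and -0.052 m and y of blue_bottle in the frame of rack between -0.087 and -0.057 m and linear speed of each of cold_block, cover, amber_bottle, white_bottle, blue_bottle below 0.02 m/s and angular speed of each of cold_block, cover, amber_bottle, white_bottle, blue_bottle below 0.6 rad/s); the robot touches nothing.
It fails at once if a bottle is knocked over (tilted more than 0.8 rad) (angle between any of amber_bottle, white_bottle, blue_bottle's own z axis and vertical above 0.8 rad).
It fails at once if the timer, the red-capped jar or the beaker is shifted by more than 30 mm (distance of any of timer, red_jar, beaker from where it was at the start of the episode above 0.03 m).
It also fails if it takes over 131 s, if anything falls off the work surface, if the arm or the gripper's body presses on something with over 40 N, if the wrist force passes 120 N, or if a joint passes its speed limit or range.

## Working session

There is one attempt and no reset: what is moved stays moved. The work goes in short steps, Python scripts to look and compute and a tool call to move; the robot and the scene stay as the last step left them, time stands still between calls to the robot, and variables do not carry over. Pictures are saved under pics/ and viewed, and the job is handed in when it is done.

Besides the shell and the picture viewer there is one more tool, called as name(argument=value, ...) on one line, values as JSON. drive_tool: Moves the arm, as the interface text tells. Its arguments: {"type":"object","properties":{"commands":{"type":"array"},"force":{"type":"number"}},"required":["commands"]}

```bash
ls; mkdir -p pics; python3 - <<'E'
from station import env
import cv2
s=env.read_state(); print(s)
for n in ("side","top","wrist"):
    d=env.get_image(n); cv2.imwrite(f"pics/{n}0.png",d["frame"]); print(n,d["K"].tolist(),d["cam_to_world"].round(4).tolist())
E
```

```text
pics
{'time_s': 0.0, 'joint_positions': array([-1.2677004 ,  0.60015802, -0.00256418,  1.60013882,  0.00181751,
        0.94289131, -0.07980852]), 'joint_velocities': array([-0.00096703,  0.00052948, -0.00132752, -0.00161605,  0.00153185,
       -0.00016506,  0.00094859]), 'joint_torque': array([-5.47415439e-04, -7.76462746e+01,  1.56520296e+00, -2.57996857e+01,
        1.23726460e-02,  9.38777783e-03,  4.37842812e-05]), 'ee_pos': array([0.26861122, 0.67289106, 0.2303897 ]), 'ee_rot': array([-3.14000620e+00,  1.47905288e-04,  2.76187443e+00]), 'wrist_force': array([ 0.82479682, -0.34728273, -0.42045579]), 'ft_torque': array([-0.00456686,  0.02642936, -0.00955019]), 'grip_width': 1.0003536778586035}
side [[397.25232189229325, 0.0, 254.23183303851124], [0.0, 397.25232189229325, 194.68830878498497], [0.0, 0.0, 1.0]] [[0.7199, -0.4179, 0.5541, -0.2208], [-0.6938, -0.4542, 0.5588, -0.6942], [0.0181, -0.7868, -0.617, 0.8107], [0.0, 0.0, 0.0, 1.0]]
top [[377.4592145843777, 0.0, 262.4751509539239], [0.0, 377.4592145843777, 195.64482198523538], [0.0, 0.0, 1.0]] [[-0.0001, -0.9944, 0.1061, 0.3496], [-0.9999, 0.0012, 0.0109, -0.0103], [-0.011, -0.1061, -0.9943, 1.2147], [0.0, 0.0, 0.0, 1.0]]
wrist [[281.23016211100554, 0.0, 254.21373247260374], [0.0, 281.23016211100554, 187.04500762472404], [0.0, 0.0, 1.0]] [[0.3712, 0.8893, 0.2669, 0.2004], [0.9285, -0.3554, -0.1074, 0.7003], [-0.0006, 0.2877, -0.9577, 0.3727], [0.0, 0.0, 0.0, 1.0]]
```

View pics/top0.png

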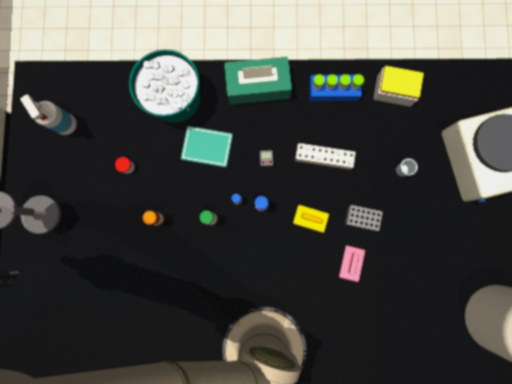

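View pics/side0.png

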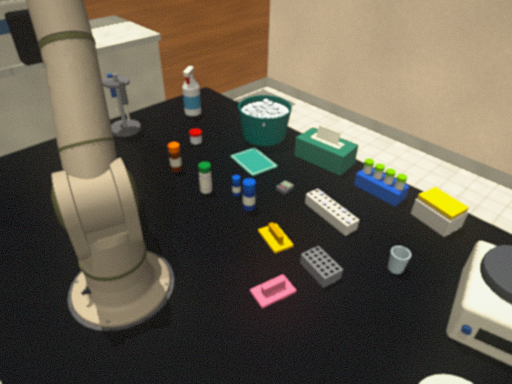

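View pics/wrist0.png

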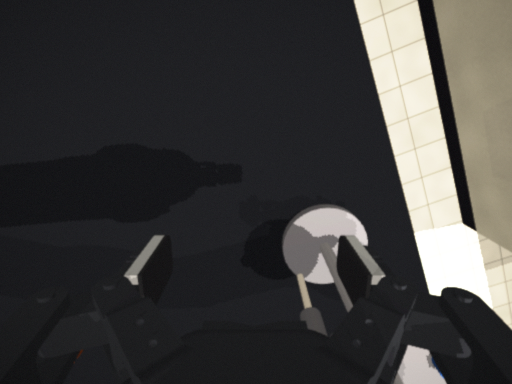

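The top view shows the mat (207,146), rack (325,155), grey block (365,217), amber bottle (152,217), white bottle with green cap (208,217) and timer (266,157). It also shows the red jar (123,164) and the beaker (407,167).
- **Cover candidates:** yellow (311,218) and pink (352,263). The yellow one matches the description. The yellow thing at (402,83) is a box.
- **Blue bottle candidates:** (236,198) and (261,203). The one at (261,203) looks larger; I'll confirm in a crop.

```bash
cat > h.py <<'E'
from station import env
import cv2, numpy as np
def cloud(d):
    K=d["K"];z=d["z_map"];T=d["cam_to_world"]
    v,u=np.mgrid[0:z.shape[0],0:z.shape[1]]
    p=np.stack([(u-K[0,2])/K[0,0]*z,(v-K[1,2])/K[1,1]*z,z],-1)
    w=p@T[:3,:3].T+T[:3,3]; w[z<=0]=np.nan
    return w
def ray(d,uv,h):
    uv=np.atleast_2d(uv).astype(float);K=d["K"];T=d["cam_to_world"]
    r=np.c_[(uv[:,0]-K[0,2])/K[0,0],(uv[:,1]-K[1,2])/K[1,1],np.ones(len(uv))]@T[:3,:3].T
    o=T[:3,3]; return (o+r*((h-o[2])/r[:,2])[:,None])[:,:2]
def blob(m,box):
    u0,v0,u1,v1=box; q=np.zeros(m.shape,np.uint8); q[v0:v1,u0:u1]=m[v0:v1,u0:u1]
    n,l,st,_=cv2.connectedComponentsWithStats(q)
    if n<2: return q
    return (l==1+np.argmax(st[1:,4])).astype(np.uint8)
def rect(d,m,h):
    """outline -> world rect on plane h: centre, (w,h), yaw of the short axis wrapped to +-90deg"""
    c=max(cv2.findContours(cv2.resize(m*255,None,fx=4,fy=4,interpolation=cv2.INTER_LINEAR),0,1)[0],key=cv2.contourArea) if 0 else None
    big=cv2.resize(m.astype(np.float32),None,fx=8,fy=8,interpolation=cv2.INTER_LINEAR)>0.5
    c=max(cv2.findContours(big.astype(np.uint8),0,cv2.CHAIN_APPROX_NONE)[0],key=cv2.contourArea)[:,0]
    uv=(c+0.5)/8-0.5
    w=ray(d,uv,h)
    (cx,cy),(a,b),ang=cv2.minAreaRect((w*1000).astype(np.float32))
    yaw=np.deg2rad(ang)
    if a>b: a,b=b,a; yaw+=np.pi/2
    yaw=(yaw+np.pi/2)%np.pi-np.pi/2
    return np.array([cx,cy])/1000,(round(a,1),round(b,1)),round(yaw,3)
E
python3 - <<'E'
from h import *
d=env.get_image("top"); f=d["frame"]; w=cloud(d)
crop=cv2.resize(f[125:290,110:430],None,fx=2.5,fy=2.5,interpolation=cv2.INTER_CUBIC);cv2.imwrite("pics/topcrop.png",crop)
s=env.get_image("side")["frame"]; cv2.imwrite("pics/sidecrop.png",cv2.resize(s[120:320,140:420],None,fx=2.8,fy=2.8,interpolation=cv2.INTER_CUBIC))
hsv=cv2.cvtColor(f,cv2.COLOR_BGR2HSV); v=hsv[...,2]
np.save("top0.npy",f)
for n,(u,vv) in dict(mat=(207,146),rack=(325,155),block=(365,217),cover=(311,218),pink=(352,263),amber=(152,217),green=(208,217),blueL=(261,203),blueS=(236,198),timer=(266,157),jar=(123,164),beak=(407,167)).items():
    z=w[vv-12:vv+13,u-12:u+13]
    print(n,hsv[vv,u],w[vv,u].round(3),"maxz",np.nanmax(z[...,2]).round(3),"minz",np.nanmin(z[...,2]).round(3))
    k=z[...,2]>0.09
    if k.sum()>5: print("  top centroid",z[k].mean(0).round(4),k.sum(), np.ptp(z[k],axis=0).round(3))
E
```

```text
mat [ 82 143 200] [0.643 0.185 0.004] maxz 0.011 minz -0.005
rack [ 30  10 239] [ 0.604 -0.195  0.038] maxz 0.052 minz -0.006
block [  9  13 135] [ 0.408 -0.317  0.034] maxz 0.043 minz -0.005
cover [ 25 255 239] [ 0.405 -0.149  0.035] maxz 0.044 minz -0.006
pink [172 104 227] [ 0.267 -0.272  0.04 ] maxz 0.044 minz -0.006
amber [ 19 231 241] [0.405 0.33  0.098] maxz 0.105 minz -0.008
  top centroid [0.4054 0.3372 0.0996] 133 [0.036 0.037 0.014]
green [ 66 170 178] [0.405 0.163 0.103] maxz 0.107 minz -0.006
  top centroid [0.4066 0.1687 0.1001] 131 [0.036 0.036 0.015]
blueL [108 194 231] [0.447 0.006 0.102] maxz 0.106 minz -0.008
  top centroid [0.449  0.0064 0.0998] 130 [0.036 0.036 0.015]
blueS [108 194 231] [0.465 0.083 0.068] maxz 0.073 minz -0.007
timer [ 42  50 194] [ 0.601 -0.009  0.025] maxz 0.025 minz -0.007
jar [  2 227 240] [0.576 0.444 0.043] maxz 0.05 minz -0.007
beak [ 77  12 184] [ 0.571 -0.464  0.007] maxz 0.064 minz -0.005
```

View pics/topcrop.png

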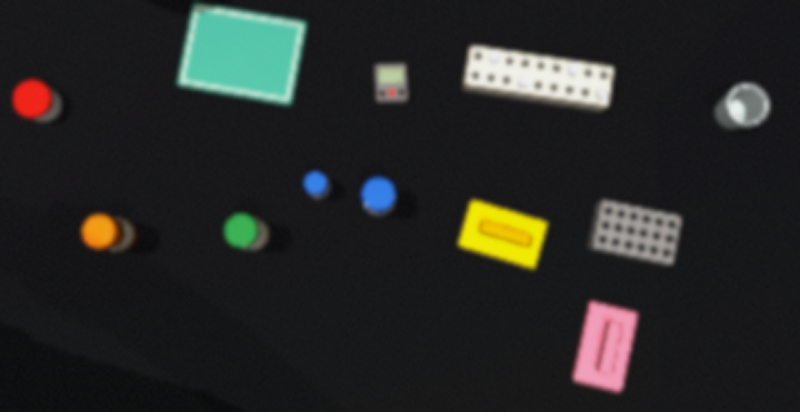

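View pics/sidecrop.png

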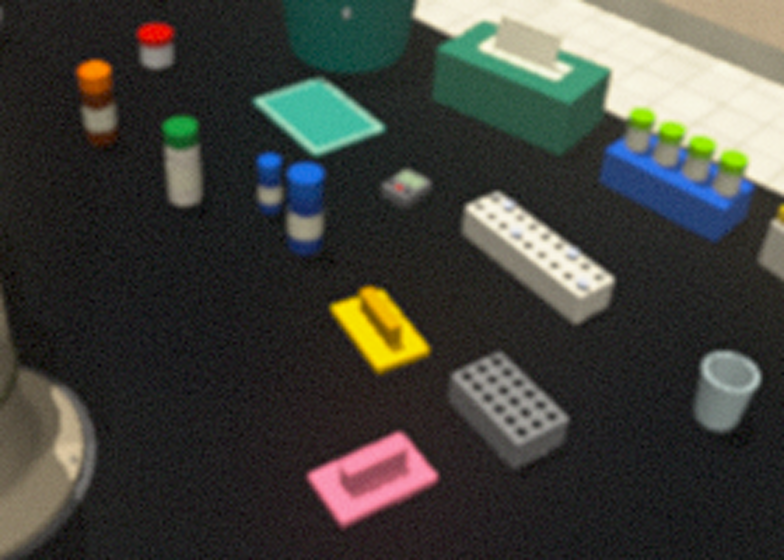

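The crops confirm it: the yellow cover is at (502,235) in the crop. The larger blue bottle is at (378,195), about 100 mm tall against 70 mm for the small one at (316,184). Next I measure the rectangles.

```bash
cat > meas.py <<'E'
from h import *
def allrects(d,names=None):
    f=d["frame"]; w=cloud(d); hsv=cv2.cvtColor(f,cv2.COLOR_BGR2HSV); H,S,V=[hsv[...,i] for i in range(3)]
    zs=cv2.medianBlur(np.nan_to_num(w[...,2]).astype(np.float32),5)
    xy=w[...,:2]
    out={}
    mm=dict(mat=((((H>70)&(H<95)&(V>100))).astype(np.uint8),(170,115,245,175),0.003),
     rack=(((V>180)&(S<60)).astype(np.uint8),(285,135,365,175),0.040),
     rackz=(((zs>0.022)&(V>110)).astype(np.uint8),(285,135,365,175),0.040),
     block=(((V>85)).astype(np.uint8),(340,195,395,240),0.036),
     blockz=(((zs>0.02)&(V>60)).astype(np.uint8),(340,195,395,240),0.036),
     cover=(((H>18)&(H<35)&(S>120)&(V>90)).astype(np.uint8),(285,195,340,240),0.010))
    for n,(m,b,h) in mm.items():
        m=cv2.morphologyEx(m,cv2.MORPH_CLOSE,np.ones((3,3),np.uint8)) if n!='mat' else m
        m=blob(m,b); out[n]=(m,rect(d,m,h)); print(n,m.sum(),*out[n][1])
    return out
if __name__=="__main__":
    d=env.get_image("top"); o=allrects(d)
    f=d["frame"].copy()
    for n,c in zip(("mat","rack","block","cover"),((0,0,255),(255,0,255),(0,255,0),(255,0,0))):
        cs=cv2.findContours(o[n][0],0,1)[0]; cv2.drawContours(f,cs,-1,c,1)
    cv2.imwrite("pics/mk.png",cv2.resize(f[120:250,170:400],None,fx=3.4,fy=3.4,interpolation=cv2.INTER_NEAREST))
    # cover grip bar by height
    w=cloud(d); k=(w[195:240,285:340,2]>0.026); p=w[195:240,285:340][k]; print("bar",p.mean(0).round(4))
    hsv=cv2.cvtColor(d["frame"],cv2.COLOR_BGR2HSV)
E
python3 meas.py; python3 - <<'E'
from h import *
s=env.read_state(); print(s["ee_pos"],s["ee_rot"],s["time_s"])
E
```

```text
mat 1602 [0.64328821 0.18728505] (117.9, 157.6) -0.176
rack 871 [ 0.60421771 -0.19519223] (51.8, 182.9) -0.159
rackz 944 [ 0.60291486 -0.19511612] (55.9, 184.6) -0.159
block 684 [ 0.40728574 -0.31418185] (66.7, 106.7) -0.212
blockz 637 [ 0.40727692 -0.31294391] (63.4, 105.4) -0.214
cover 693 [ 0.40600571 -0.15028445] (69.4, 108.6) -0.295
bar [ 0.4061 -0.1507  0.0377]
[0.26874456 0.6732115  0.23096097] [-3.14106868e+00  6.28611844e-05  2.76182395e+00] 0.3
```

View pics/mk.png

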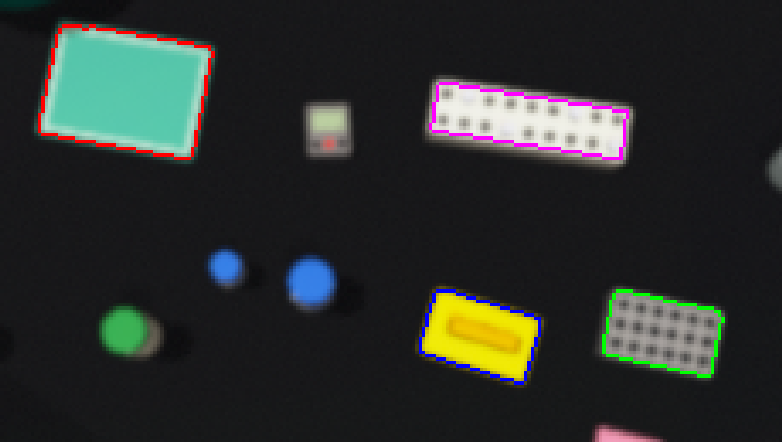

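```bash
cat > go.py <<'E'
from h import *
import sys
# usage: go.py x y z yaw  -> units needed from current pose: turn about tool z first, then shift in turned axes
x,y,z,yaw=map(float,sys.argv[1:5])
s=env.read_state(); p=s["ee_pos"]; r=s["ee_rot"]
from scipy.spatial.transform import Rotation as R
yc=r[2]; dy=(yaw-yc+np.pi/2)%np.pi-np.pi/2
yn=yc+dy; d=np.array([x,y,z])-p
print("t",round(s["time_s"],2),"tcp",p.round(4),"rpy",r.round(3),"grip",round(float(s["grip_width"]),3),"F",s["wrist_force"].round(1),"j7",s["joint_positions"][6].round(2))
print("turn units",round(-np.rad2deg(dy)/5,2)," shift units x,y,z",((d[0]*np.cos(yn)+d[1]*np.sin(yn))/.04).round(3),((d[0]*np.sin(yn)-d[1]*np.cos(yn))/.04).round(3),(-d[2]/.04).round(3))
E
python3 - <<'E'
from h import *
d=env.get_image("top"); w=cloud(d)
for b in ((0,180,70,240),(15,90,80,140),(125,45,205,125),(220,50,300,105)):
    q=w[b[1]:b[3],b[0]:b[2]].reshape(-1,3); q=q[q[:,2]>0.04]; print(b,np.nanmin(q,0).round(3),np.nanmax(q,0).round(3))
E
```

```text
(0, 180, 70, 240) [0.373 0.66  0.042] [0.468 0.718 0.224]
(15, 90, 80, 140) [0.678 0.619 0.04 ] [0.753 0.679 0.205]
(125, 45, 205, 125) [0.705 0.194 0.04 ] [0.914 0.403 0.135]
(220, 50, 300, 105) [ 0.784 -0.086  0.04 ] [0.916 0.12  0.13 ]
```

drive_tool(commands=[[[0,-1,0],[0,0,0],1],[[0,-1,0],[0,0,0],1],[[0,-1,0],[0,0,0],1],[[0,-1,0],[0,0,0],1],[[-1,0,0],[0,0,0.8],1],[[-1,0,0],[0,0,0.8],1],[[-1,0,0],[0,0,0.8],1],[[-1,0,0],[0,0,0.8],1],[[-1,0,0],[0,0,0.8],1],[[-1,0,0],[0,0,0.8],1]])

```text
time_s: 1.35
ee_pos: [0.4135, 0.3985, 0.2315]
ee_rot: [3.141, 0.0, 2.34]
wrist_force: [0.3, -0.4, 0.7]
grip_width: 0.999
```

drive_tool(commands=[[[-1,0,0],[0,0,0.8],1],[[-1,0,0],[0,0,0.8],1],[[-1,0,0],[0,0,0.8],1],[[-1,0,0],[0,0,0.8],1],[[-1,0,0],[0,0,0.8],1],[[-1,0,0],[0,0,0.8],1],[[-1,0,0],[0,0,0.8],1],[[-1,0,0],[0,0,0.8],1],[[-1,0,0],[0,0,0.8],1],[[-1,0,0],[0,0,0.8],1]])

```text
time_s: 2.35
ee_pos: [0.5859, 0.0462, 0.2315]
ee_rot: [3.141, -0.0, 1.642]
wrist_force: [0.8, 0.3, -0.6]
grip_width: 1.002
```

```bash
python3 go.py 0.407 -0.313 0.15 1.358
```

```text
t 2.35 tcp [0.5859 0.0462 0.2315] rpy [ 3.141 -0.     1.642] grip 1.002 F [ 0.8  0.3 -0.6] j7 0.11
turn units 3.26  shift units x,y,z -9.723 -2.476 2.036
```

drive_tool(commands=[[[0,0,0],[0,0,0.8],1],[[0,0,0],[0,0,0.82],1],[[0,0,0],[0,0,0.82],1],[[0,0,0],[0,0,0.82],1],[[-1,-0.25,0.2],[0,0,0],1],[[-1,-0.25,0.2],[0,0,0],1],[[-1,-0.25,0.2],[0,0,0],1],[[-1,-0.25,0.2],[0,0,0],1],[[-1,-0.25,0.2],[0,0,0],1],[[-1,-0.25,0.2],[0,0,0],1]])

```text
time_s: 3.35
ee_pos: [0.4759, -0.1757, 0.1832]
ee_rot: [3.141, -0.0, 1.361]
wrist_force: [1.1, -1.0, 0.2]
grip_width: 1.001
```

drive_tool(commands=[[[-1,-0.25,0.2],[0,0,0],1],[[-1,-0.25,0.2],[0,0,0],1],[[-1,-0.25,0.2],[0,0,0],1],[[-0.7,-0.22,0.2],[0,0,0],1],[[0,0,0],[0,0,0],1]])

```text
time_s: 3.85
ee_pos: [0.405, -0.3148, 0.1509]
ee_rot: [-3.141, 0.002, 1.354]
wrist_force: [0.4, -0.0, -0.0]
grip_width: 0.999
```

```bash
python3 go.py 0.407 -0.313 0.004 1.358; python3 - <<'E'
from h import *
d=env.get_image("wrist"); cv2.imwrite("pics/w1.png",d["frame"])
d=env.get_image("top"); cv2.imwrite("pics/t1.png",d["frame"][130:300,250:450].repeat(3,0).repeat(3,1))
E
```

```text
t 3.85 tcp [ 0.405  -0.3148  0.1509] rpy [-3.141e+00  2.000e-03  1.354e+00] grip 0.999 F [ 0.4 -0.  -0. ] j7 0.65
turn units -0.05  shift units x,y,z 0.055 0.039 3.672
```

View pics/w1.png

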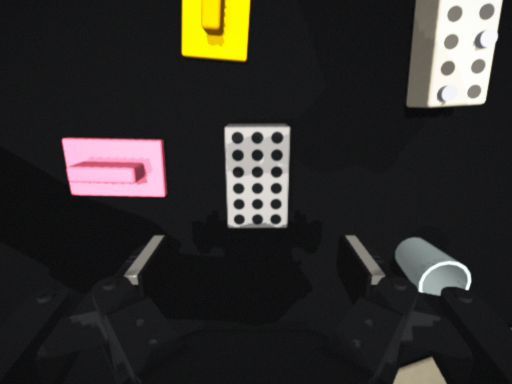

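The wrist view shows the block at (225–290, 125–228), square to the fingers and midway between them. I'll refine its position from this view.

```bash
python3 - <<'E'
from h import *
d=env.get_image("wrist"); hsv=cv2.cvtColor(d["frame"],cv2.COLOR_BGR2HSV)
m=((hsv[...,2]>130)&(hsv[...,1]<60)).astype(np.uint8)
m=blob(cv2.morphologyEx(m,cv2.MORPH_CLOSE,np.ones((9,9),np.uint8)),(200,100,320,232)); print(m.sum(),*rect(d,m,0.036))
m=((hsv[...,0]>18)&(hsv[...,0]<35)&(hsv[...,1]>120)&(hsv[...,2]>90)).astype(np.uint8)
w=cloud(d); q=w[130:225,230:285]; print(np.nanmedian(q[...,2]))
E
```

```text
5566 [ 0.40845993 -0.30994193] (59.6, 95.3) -0.212
0.03576071511571988
```

drive_tool(commands=[[[0.09,0.06,0.5],[0,0,-0.05],1],[[0,0,0.5],[0,0,0],1],[[0,0,0.5],[0,0,0],1],[[0,0,0.5],[0,0,0],1],[[0,0,0.4],[0,0,0],1],[[0,0,0.4],[0,0,0],1],[[0,0,0.4],[0,0,0],1],[[0,0,0.3],[0,0,0],1],[[0,0,0.17],[0,0,0],1],[[0,0,0],[0,0,0],1]], force=60)

```text
time_s: 5.0
ee_pos: [0.411, -0.3074, 0.0039]
ee_rot: [-3.141, -0.001, 1.366]
wrist_force: [0.3, -0.8, 0.8]
grip_width: 0.999
```

drive_tool(commands=[[[0,0,0],[0,0,0],0],[[0,0,0],[0,0,0],-1],[[0,0,0],[0,0,0],-1],[[0,0,0],[0,0,0],-1],[[0,0,0],[0,0,0],-1],[[0,0,0],[0,0,0],-1],[[0,0,0],[0,0,0],-1],[[0,0,0],[0,0,0],-1]], force=60)

```text
time_s: 5.8
ee_pos: [0.4109, -0.308, 0.0053]
ee_rot: [3.141, -0.0, 1.365]
wrist_force: [-0.7, 1.6, 6.3]
grip_width: 0.69
```

```bash
python3 go.py 0.408 -0.312 0.004 1.358; python3 - <<'E'
from h import *
d=env.get_image("wrist"); cv2.imwrite("pics/w2.png",d["frame"])
E
```

```text
t 5.8 tcp [ 0.4109 -0.308   0.0053] rpy [ 3.141 -0.     1.365] grip 0.69 F [-0.7  1.6  6.3] j7 0.74
turn units 0.08  shift units x,y,z -0.112 -0.049 0.033
```

View pics/w2.png

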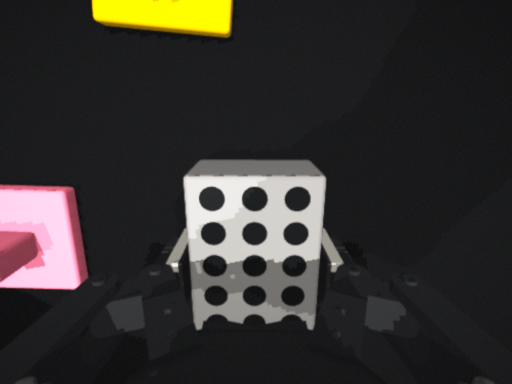

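The block is gripped at opening 0.69 (about 59 mm), with its front top edge at row 176, columns 186–324. Next I measure where it sits along the fingers.

```bash
python3 - <<'E'
from h import *
d=env.get_image("wrist"); s=env.read_state(); p=s["ee_pos"]; y=s["ee_rot"][2]
e=ray(d,[[187,176],[254,176],[323,176]],0.036); tx=np.array([np.cos(y),np.sin(y)]); ty=np.array([np.sin(y),-np.cos(y)])
print((e-p[:2])@tx,(e-p[:2])@ty, e)
E
```

```text
[0.04454636 0.04452172 0.04449631] [-0.02783833 -0.00044252  0.02778933] [[ 0.39273995 -0.25877375]
 [ 0.41955005 -0.2644084 ]
 [ 0.44717832 -0.27021501]]
```

drive_tool(commands=[[[0,0,-0.2],[0,0,0],-1],[[0,0,-0.4],[0,0,0],-1],[[0,0,-0.6],[0,0,0],-1],[[0,0,-0.6],[0,0,0],-1],[[0,0,-0.6],[0,0,0],-1],[[0,0,-0.4],[0,0,0],-1],[[0,0,-0.2],[0,0,0],-1],[[0,0,0],[0,0,0],-1]], force=60)

```text
time_s: 6.7
ee_pos: [0.4112, -0.3081, 0.1255]
ee_rot: [3.14, 0.0, 1.365]
wrist_force: [-0.1, 1.2, -3.4]
grip_width: 0.69
```

```bash
python3 go.py 0.644 0.190 0.06 1.395
```

```text
t 6.7 tcp [ 0.4112 -0.3081  0.1255] rpy [3.14  0.    1.365] grip 0.69 F [-0.1  1.2 -3.4] j7 0.68
turn units -0.34  shift units x,y,z 13.278 3.553 1.639
```

drive_tool(commands=[[[0,0,0],[0,0,-0.34],-1],[[0.3,0.08,0],[0,0,0],-1],[[0.6,0.16,0],[0,0,0],-1],[[0.8,0.21,0],[0,0,0],-1],[[0.8,0.21,0],[0,0,0],-1],[[0.8,0.21,0],[0,0,0],-1],[[0.8,0.21,0],[0,0,0],-1],[[0.8,0.21,0],[0,0,0],-1],[[0.8,0.21,0],[0,0,0],-1],[[0.8,0.21,0],[0,0,0],-1]])

```text
time_s: 7.7
ee_pos: [0.5237, -0.0618, 0.1235]
ee_rot: [-3.14, 0.0, 1.395]
wrist_force: [0.4, -0.2, -4.6]
grip_width: 0.693
```

drive_tool(commands=[[[0.8,0.21,0],[0,0,0],-1],[[0.8,0.22,0],[0,0,0],-1],[[0.8,0.22,0],[0,0,0],-1],[[0.8,0.22,0],[0,0,0],-1],[[0.8,0.22,0],[0,0,0],-1],[[0.8,0.22,0.2],[0,0,0],-1],[[0.8,0.22,0.4],[0,0,0],-1],[[0.6,0.16,0.4],[0,0,0],-1],[[0.4,0.11,0.4],[0,0,0],-1],[[0.18,0.05,0.2],[0,0,0],-1]])

```text
time_s: 8.7
ee_pos: [0.6429, 0.1928, 0.0574]
ee_rot: [-3.138, 0.001, 1.397]
wrist_force: [-0.5, -0.0, -4.7]
grip_width: 0.69
```

drive_tool(commands=[[[0,0,0],[0,0,0],-1],[[0,0,0],[0,0,0],-1]])

```text
time_s: 8.9
ee_pos: [0.6437, 0.1887, 0.0603]
ee_rot: [-3.141, 0.001, 1.394]
wrist_force: [-0.4, -0.3, -3.8]
grip_width: 0.691
```

```bash
python3 go.py 0.644 0.190 0.009 1.395;python3 - <<'E'
from h import *
d=env.get_image("wrist"); cv2.imwrite("pics/w3.png",d["frame"])
E
```

```text
t 8.9 tcp [0.6437 0.1887 0.0603] rpy [-3.141e+00  1.000e-03  1.394e+00] grip 0.691 F [-0.4 -0.3 -3.8] j7 -0.11
turn units -0.02  shift units x,y,z 0.032 0.001 1.283
```

View pics/w3.png

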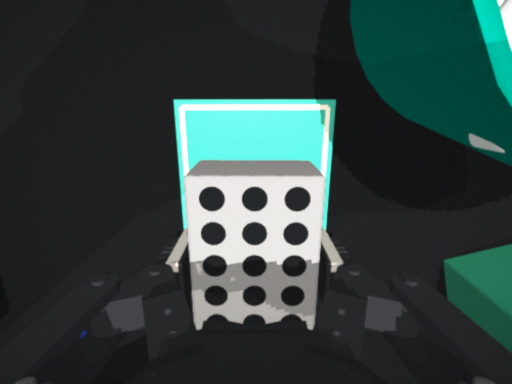

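The mat is square to the block: its far edge is at row 99, columns 175–335, against the block's centre column 254. I'll lower it, but first check where the mat's far edge is.

```bash
python3 - <<'E'
from h import *
d=env.get_image("wrist")
e=ray(d,[[174.5,98.5],[335.5,98.5]],0.003); print(e,np.linalg.norm(e[1]-e[0])); y=1.395; m=e.mean(0); t=e[1]-e[0]; print("yaw",np.arctan2(t[1],t[0])); print("mat centre",m-0.075*np.array([np.cos(y),np.sin(y)]))
E
```

```text
[[0.60407621 0.27283294]
 [0.71157725 0.25343809]] 0.10923659040675543
yaw -0.17849528688857152
mat centre [0.64470981 0.18929145]
```

drive_tool(commands=[[[0.03,0,0.4],[0,0,0],-1],[[0,0,0.4],[0,0,0],-1],[[0,0,0.2],[0,0,0],-1],[[0,0,0.15],[0,0,0],-1],[[0,0,0.1],[0,0,0],-1],[[0,0,0.05],[0,0,0],-1],[[0,0,0],[0,0,0],-1]])

```text
time_s: 9.7
ee_pos: [0.6447, 0.191, 0.0087]
ee_rot: [3.141, -0.0, 1.394]
wrist_force: [0.2, -0.3, -3.9]
grip_width: 0.694
```

drive_tool(commands=[[[0,0,0.03],[0,0,0],-1],[[0,0,0],[0,0,0],-1]])

```text
time_s: 9.9
ee_pos: [0.6448, 0.1911, 0.0084]
ee_rot: [3.141, -0.001, 1.394]
wrist_force: [-2.4, -0.3, 6.0]
grip_width: 0.688
```

drive_tool(commands=[[[0,0,0],[0,0,0],0.6],[[0,0,0],[0,0,0],1],[[0,0,0],[0,0,0],1],[[0,0,0],[0,0,0],1],[[0,0,-0.3],[0,0,0],1],[[0,0,-0.6],[0,0,0],1],[[0,0,-0.8],[0,0,0],1],[[0,0,-0.8],[0,0,0],1],[[0,0,-0.6],[0,0,0],1],[[0,0,0],[0,0,0],1]])

```text
time_s: 10.9
ee_pos: [0.6465, 0.1913, 0.1358]
ee_rot: [3.136, -0.003, 1.394]
wrist_force: [0.6, 0.6, 0.2]
grip_width: 0.998
```

```bash
python3 go.py 0.406 -0.150 0.12 1.276;python3 - <<'E'
from h import *
d=env.get_image("wrist"); cv2.imwrite("pics/w4.png",d["frame"])
E
```

```text
t 10.9 tcp [0.6465 0.1913 0.1358] rpy [ 3.136e+00 -3.000e-03  1.394e+00] grip 0.998 F [0.6 0.6 0.2] j7 -0.15
turn units 1.35  shift units x,y,z -9.911 -3.273 0.394
```

View pics/w4.png

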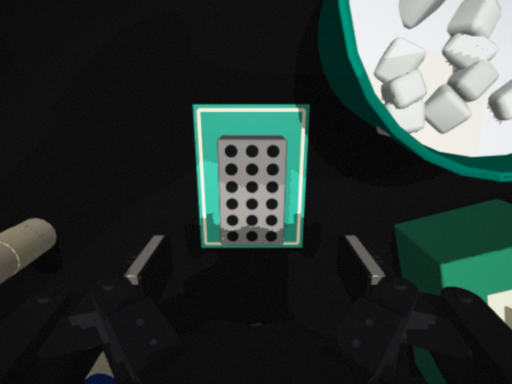

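```bash
python3 - <<'E'
from h import *
d=env.get_image("wrist"); hsv=cv2.cvtColor(d["frame"],cv2.COLOR_BGR2HSV); H,S,V=[hsv[...,i] for i in range(3)]
b=(190,95,315,252)
m=blob((((H>75)&(H<95)&(S>80)&(V>60))|((V>110))).astype(np.uint8),b); print("mat",m.sum(),*rect(d,m,0.003))
k=((S<60)&(V>90)).astype(np.uint8); k=cv2.morphologyEx(k,cv2.MORPH_CLOSE,np.ones((9,9),np.uint8)); k=blob(k,(213,130,292,246)); print("block",k.sum(),*rect(d,k,0.039))
# edge-based: top face far edge row 137, near row 244
E
```

```text
mat 12913 [0.64337933 0.18934377] (112.1, 150.6) -0.179
block 6231 [0.64269482 0.18683992] (73.9, 99.4) -0.179
```

Block centre and mat centre agree to about 3 mm. On to the cover.

drive_tool(commands=[[[0,0,0],[0,0,0.7],1],[[0,0,0],[0,0,0.65],1],[[-0.4,-0.13,0],[0,0,0],1],[[-0.8,-0.26,0],[0,0,0],1],[[-1,-0.33,0],[0,0,0],1],[[-1,-0.33,0],[0,0,0],1],[[-1,-0.33,0],[0,0,0],1],[[-1,-0.33,0],[0,0,0],1],[[-1,-0.33,0],[0,0,0],1],[[-1,-0.33,0],[0,0,0],0]])

```text
time_s: 12.0
ee_pos: [0.4685, -0.0581, 0.1306]
ee_rot: [-3.14, 0.001, 1.277]
wrist_force: [-0.3, -0.7, 0.1]
grip_width: 0.859
```

drive_tool(commands=[[[-1,-0.33,0],[0,0,0],0],[[-0.8,-0.26,0],[0,0,0],0],[[-0.6,-0.21,0],[0,0,0],0],[[-0.31,-0.13,0],[0,0,0],0],[[0,0,0],[0,0,0],0],[[0,0,0],[0,0,0],0]])

```text
time_s: 12.6
ee_pos: [0.4032, -0.1497, 0.1309]
ee_rot: [-3.141, -0.0, 1.276]
wrist_force: [0.2, 0.2, 0.3]
grip_width: 0.499
```

```bash
python3 go.py 0.406 -0.150 0.015 1.276;python3 - <<'E'
from h import *
d=env.get_image("wrist"); cv2.imwrite("pics/w5.png",d["frame"])
hsv=cv2.cvtColor(d["frame"],cv2.COLOR_BGR2HSV); H,S,V=[hsv[...,i] for i in range(3)]
w=cloud(d); m=((H>18)&(H<35)&(S>120)&(V>80)).astype(np.uint8); m=cv2.morphologyEx(m,cv2.MORPH_CLOSE,np.ones((9,9),np.uint8)); m=blob(m,(150,60,360,260)); print(*rect(d,m,0.010))
q=w[(m>0)&(w[...,2]>0.033)&(w[...,2]<0.045)]; print(len(q),q.mean(0)); r=cv2.minAreaRect((q[:,:2]*1000).astype(np.float32)); print(r)
E
```

```text
t 12.6 tcp [ 0.4032 -0.1497  0.1309] rpy [-3.141 -0.     1.276] grip 0.499 F [0.2 0.2 0.3] j7 0.38
turn units 0.0  shift units x,y,z 0.014 0.069 2.898
[ 0.40693497 -0.14783235] (61.6, 100.7) -0.295
1221 [ 0.40736085 -0.1474155   0.03731495]
((407.32843017578125, -148.622314453125), (62.68581771850586, 15.447300910949707), 72.8319091796875)
```

View pics/w5.png

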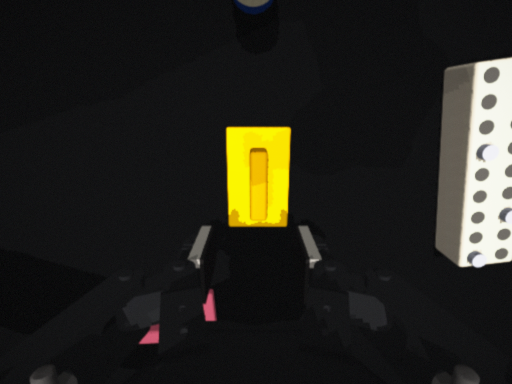

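drive_tool(commands=[[[0.04,0.08,0.4],[0,0,0],0],[[0,0,0.5],[0,0,0],0],[[0,0,0.5],[0,0,0],0],[[0,0,0.4],[0,0,0],0],[[0,0,0.4],[0,0,0],0],[[0,0,0.3],[0,0,0],0],[[0,0,0.2],[0,0,0],0],[[0,0,0.1],[0,0,0],0],[[0,0,0.07],[0,0,0],0],[[0,0,0],[0,0,0],0]], force=40)

```text
time_s: 13.65
ee_pos: [0.4086, -0.1488, 0.0195]
ee_rot: [-3.138, -0.001, 1.274]
wrist_force: [-0.7, 0.2, 0.3]
grip_width: 0.495
```

drive_tool(commands=[[[0,0,0],[0,0,0],-0.4],[[0,0,0],[0,0,0],-1],[[0,0,0],[0,0,0],-1],[[0,0,0],[0,0,0],-1],[[0,0,0],[0,0,0],-1],[[0,0,0],[0,0,0],-1]], force=40)

```text
time_s: 14.25
ee_pos: [0.4081, -0.1494, 0.0203]
ee_rot: [-3.139, -0.001, 1.276]
wrist_force: [-0.5, 1.3, 6.1]
grip_width: 0.179
```

```bash
python3 go.py 0.4067 -0.149 0.016 1.276;python3 - <<'E'
from h import *
d=env.get_image("wrist"); cv2.imwrite("pics/w6.png",d["frame"])
E
```

```text
t 14.25 tcp [ 0.4081 -0.1494  0.0203] rpy [-3.139e+00 -1.000e-03  1.276e+00] grip 0.179 F [-0.5  1.3  6.1] j7 0.98
turn units -0.0  shift units x,y,z 0.001 -0.036 0.107
```

View pics/w6.png

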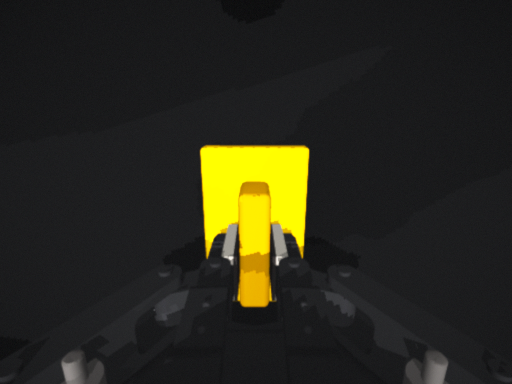

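The cover is gripped by its bar, with the plate's far edge at row 147, columns 201–308. I measure the offset and lift.

```bash
python3 - <<'E'
from h import *
d=env.get_image("wrist"); s=env.read_state(); p=s["ee_pos"]; y=s["ee_rot"][2]
e=ray(d,[[201,147.5],[308,147.5]],0.010); tx=np.array([np.cos(y),np.sin(y)]); ty=np.array([np.sin(y),-np.cos(y)])
print((e-p[:2])@tx,(e-p[:2])@ty)
E
```

```text
[0.04993332 0.04992124] [-0.02924537  0.02888097]
```

drive_tool(commands=[[[0,0,-0.2],[0,0,0],-1],[[0,0,-0.4],[0,0,0],-1],[[0,0,-0.6],[0,0,0],-1],[[0,0,-0.6],[0,0,0],-1],[[0,0,-0.6],[0,0,0],-1],[[0,0,-0.4],[0,0,0],-1],[[0,0,-0.2],[0,0,0],-1],[[0,0,0],[0,0,0],-1]])

```text
time_s: 15.15
ee_pos: [0.4086, -0.1497, 0.1405]
ee_rot: [-3.14, -0.001, 1.277]
wrist_force: [-0.5, -0.2, -1.7]
grip_width: 0.179
```

```bash
python3 go.py 0.6435 0.190 0.08 1.395;python3 - <<'E'
from h import *
d=env.get_image("wrist"); cv2.imwrite("pics/w7.png",d["frame"])
E
```

```text
t 15.15 tcp [ 0.4086 -0.1497  0.1405] rpy [-3.140e+00 -1.000e-03  1.277e+00] grip 0.179 F [-0.5 -0.2 -1.7] j7 0.73
turn units -1.35  shift units x,y,z 9.388 4.296 1.512
```

View pics/w7.png

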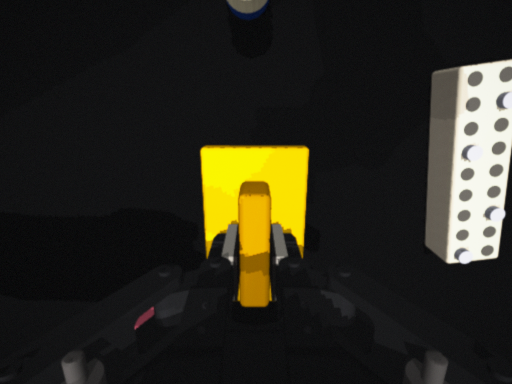

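drive_tool(commands=[[[0,0,0],[0,0,-0.7],-1],[[0,0,0],[0,0,-0.65],-1],[[0.4,0.18,0],[0,0,0],-1],[[0.7,0.32,0],[0,0,0],-1],[[0.9,0.42,0],[0,0,0],-1],[[0.9,0.42,0],[0,0,0],-1],[[0.9,0.42,0],[0,0,0],-1],[[0.9,0.42,0],[0,0,0],-1],[[0.9,0.42,0],[0,0,0],-1],[[0.9,0.42,0],[0,0,0],-1]])

```text
time_s: 16.2
ee_pos: [0.573, 0.0863, 0.1384]
ee_rot: [-3.137, -0.001, 1.394]
wrist_force: [0.7, -0.7, -1.4]
grip_width: 0.181
```

drive_tool(commands=[[[0.9,0.42,0],[0,0,0],-1],[[0.9,0.42,0],[0,0,0],-1],[[0.6,0.28,0.2],[0,0,0],-1],[[0.3,0.13,0.3],[0,0,0],-1],[[0.13,0.04,0.3],[0,0,0],-1],[[0,0,0.2],[0,0,0],-1],[[0,0,0],[0,0,0],-1],[[0,0,0],[0,0,0],-1]])

```text
time_s: 17.0
ee_pos: [0.6429, 0.1856, 0.0999]
ee_rot: [-3.138, -0.001, 1.392]
wrist_force: [0.8, 0.9, -1.0]
grip_width: 0.174
```

```bash
python3 go.py 0.644 0.1875 0.061 1.395;python3 - <<'E'
from h import *
d=env.get_image("wrist"); cv2.imwrite("pics/w8.png",d["frame"])
E
```

```text
t 17.0 tcp [0.6429 0.1856 0.0999] rpy [-3.138e+00 -1.000e-03  1.392e+00] grip 0.174 F [ 0.8  0.9 -1. ] j7 0.16
turn units -0.03  shift units x,y,z 0.052 0.018 0.972
```

View pics/w8.png

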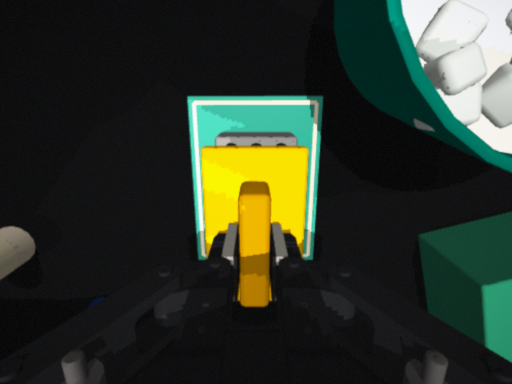

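```bash
python3 - <<'E'
from h import *
d=env.get_image("wrist"); s=env.read_state(); p=s["ee_pos"]; y=s["ee_rot"][2]
tx=np.array([np.cos(y),np.sin(y)]); ty=np.array([np.sin(y),-np.cos(y)])
f=d["frame"]; print(f[128:150,240].tolist()); print(f[142,205:225].tolist(),f[142,288:306].tolist())
for (u,v,h) in ((256,139,.039),(256,142,.039),(256,132,.003),(255,147.5,p[2]-.0105),(255,97,.003)):
    e=ray(d,[[u,v]],h)[0]-p[:2]; print(u,v,h,e@tx,e@ty)
E
```

```text
[[169, 197, 65], [166, 194, 62], [165, 193, 60], [161, 189, 61], [130, 151, 68], [83, 87, 75], [76, 78, 79], [76, 79, 78], [87, 88, 89], [114, 118, 121], [144, 148, 152], [151, 154, 158], [157, 160, 163], [154, 158, 162], [154, 158, 162], [153, 157, 159], [149, 156, 160], [113, 144, 160], [35, 131, 167], [0, 154, 203], [0, 195, 239], [0, 217, 248]]
[[195, 223, 79], [196, 223, 81], [195, 222, 78], [194, 222, 77], [195, 223, 79], [196, 224, 81], [196, 224, 79], [196, 224, 80], [195, 223, 82], [179, 204, 103], [147, 154, 145], [169, 172, 176], [184, 189, 193], [187, 192, 195], [188, 192, 196], [187, 191, 195], [185, 191, 195], [188, 192, 197], [187, 190, 195], [186, 191, 195]] [[155, 158, 161], [154, 158, 162], [153, 159, 161], [154, 158, 161], [154, 157, 160], [153, 157, 162], [151, 154, 157], [139, 143, 144], [132, 142, 116], [142, 165, 64], [161, 187, 59], [163, 190, 58], [164, 190, 60], [163, 189, 59], [163, 188, 60], [164, 190, 59], [163, 189, 60], [163, 190, 61]]
256 139 0.039 0.04799428024634853 0.0007450357052663122
256 142 0.039 0.04584698000688084 0.0007468025922501773
256 132 0.003 0.04947963157527765 0.0008751687788762317
255 147.5 0.09002376022480953 0.049578301285597426 1.4338864516879116e-05
255 97 0.003 0.07748212077684183 4.067517951657565e-05
```

drive_tool(commands=[[[0.02,0.02,0.2],[0,0,0],-1],[[0,0,0.3],[0,0,0],-1],[[0,0,0.2],[0,0,0],-1],[[0,0,0.12],[0,0,0],-1],[[0,0,0.1],[0,0,0],-1],[[0,0,0.05],[0,0,0],-1],[[0,0,0],[0,0,0],-1]])

```text
time_s: 17.8
ee_pos: [0.6441, 0.188, 0.0608]
ee_rot: [-3.138, -0.001, 1.394]
wrist_force: [-0.1, -0.0, -1.1]
grip_width: 0.175
```

drive_tool(commands=[[[0,0,0.04],[0,0,0],-1],[[0,0,0],[0,0,0],-1]])

```text
time_s: 18.0
ee_pos: [0.6442, 0.1881, 0.0595]
ee_rot: [-3.139, -0.001, 1.394]
wrist_force: [0.0, -0.2, -0.6]
grip_width: 0.174
```

drive_tool(commands=[[[0,0,0.02],[0,0,0],-1],[[0,0,0],[0,0,0],-1]])

```text
time_s: 18.2
ee_pos: [0.6442, 0.1882, 0.0594]
ee_rot: [-3.139, -0.002, 1.394]
wrist_force: [-2.4, -0.1, 4.1]
grip_width: 0.172
```

drive_tool(commands=[[[0,0,0],[0,0,0],-0.4],[[0,0,0],[0,0,0],0],[[0,0,0],[0,0,0],0],[[0,0,0],[0,0,0],0],[[0,0,-0.3],[0,0,0],0],[[0,0,-0.6],[0,0,0],0],[[0,0,-0.8],[0,0,0],0],[[0,0,-0.6],[0,0,0],0],[[0,0,-0.2],[0,0,0],0],[[0,0,0],[0,0,0],0]])

```text
time_s: 19.2
ee_pos: [0.645, 0.1881, 0.1602]
ee_rot: [-3.14, -0.003, 1.394]
wrist_force: [-0.8, -0.8, 0.4]
grip_width: 0.499
```

```bash
python3 go.py 0.4066 0.168 0.16 1.97;python3 - <<'E'
from h import *
d=env.get_image("wrist"); cv2.imwrite("pics/w9.png",d["frame"])
hsv=cv2.cvtColor(d["frame"],cv2.COLOR_BGR2HSV); H,S,V=[hsv[...,i] for i in range(3)]
m=blob((((H>75)&(H<95)&(S>80)&(V>60))|((V>110))).astype(np.uint8),(180,95,325,300)); print("mat",*rect(d,m,0.003))
m=((H>18)&(H<35)&(S>120)&(V>80)).astype(np.uint8); m=cv2.morphologyEx(m,cv2.MORPH_CLOSE,np.ones((9,9),np.uint8)); m=blob(m,(180,60,360,300)); print("cover",*rect(d,m,0.049))
E
```

```text
t 19.2 tcp [0.645  0.1881 0.1602] rpy [-3.140e+00 -3.000e-03  1.394e+00] grip 0.499 F [-0.8 -0.8  0.4] j7 0.11
turn units -6.6  shift units x,y,z 1.854 -5.686 0.004
mat [0.64350769 0.18989674] (112.4, 150.6) -0.177
cover [0.64400153 0.18912711] (60.2, 100.0) -0.179
```

View pics/w9.png

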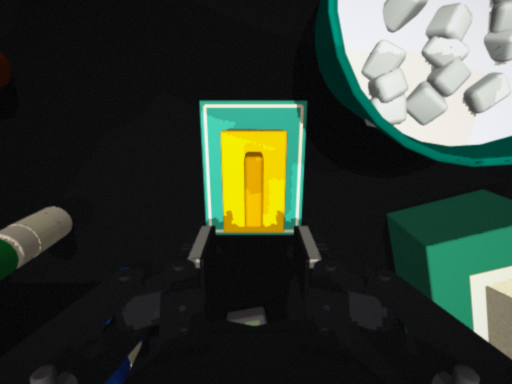

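Cover and mat centres agree within 1 mm and 0.01 rad. On to the bottles, white first, keeping the tool's yaw.

```bash
python3 go.py 0.4066 0.1687 0.16 1.394
```

```text
t 19.25 tcp [0.6443 0.1882 0.1589] rpy [-3.139e+00 -2.000e-03  1.395e+00] grip 0.5 F [-0.4  0.9 -0.1] j7 0.11
turn units 0.01  shift units x,y,z -1.525 -5.765 -0.029
```

drive_tool(commands=[[[-0.1,-0.4,0],[0,0,0],0.5],[[-0.2,-0.8,0],[0,0,0],0.5],[[-0.26,-0.97,0],[0,0,0],0.5],[[-0.26,-0.97,0],[0,0,0],0.5],[[-0.26,-0.97,0],[0,0,0],0.5],[[-0.21,-0.8,0],[0,0,0],0.5],[[-0.15,-0.55,0],[0,0,0],0.5],[[-0.08,-0.3,0],[0,0,0],0.5],[[0,0,0],[0,0,0],0.5],[[0,0,0],[0,0,0],0.5]])

```text
time_s: 20.25
ee_pos: [0.4081, 0.1688, 0.1592]
ee_rot: [-3.139, -0.001, 1.395]
wrist_force: [0.7, 0.9, 0.5]
grip_width: 0.75
```

```bash
python3 go.py 0.4066 0.1687 0.055 1.394;python3 - <<'E'
from h import *
d=env.get_image("wrist"); cv2.imwrite("pics/w10.png",d["frame"])
E
```

```text
t 20.25 tcp [0.4081 0.1688 0.1592] rpy [-3.139e+00 -1.000e-03  1.395e+00] grip 0.75 F [0.7 0.9 0.5] j7 0.12
turn units 0.01  shift units x,y,z -0.009 -0.035 2.606
```

View pics/w10.png

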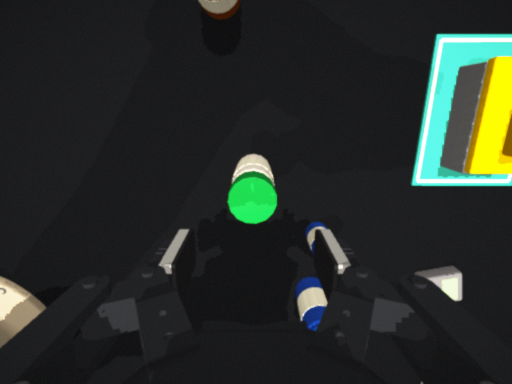

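The green cap is centred at (252,200) and the fingers' midline is at column 255. Going down.

```bash
cat > cap.py <<'E'
from h import *
import sys
u0,v0,u1,v1,h0,h1=map(int,sys.argv[1:7])
d=env.get_image("wrist"); hsv=cv2.cvtColor(d["frame"],cv2.COLOR_BGR2HSV); H,S,V=[hsv[...,i] for i in range(3)]
m=blob(((H>=h0)&(H<=h1)&(S>120)&(V>60)).astype(np.uint8),(u0,v0,u1,v1)); w=cloud(d)
k=(m>0)&(w[...,2]>0.095); v,u=np.nonzero(k); (cu,cv),r=cv2.minEnclosingCircle(np.c_[u,v].astype(np.float32)); print("cap px",(round(cu,1),round(cv,1)),r,"xy",ray(d,[[cu,cv]],0.1), "cloud",w[k].mean(0).round(4))
E
python3 cap.py 200 150 310 240 45 80
```

```text
cap px (251.9, 199.8) 24.608715057373047 xy [[0.40680741 0.17194476]] cloud [0.4068 0.1719 0.0995]
```

drive_tool(commands=[[[0,-0.02,0.4],[0,0,0],0.5],[[0,0,0.4],[0,0,0],0.5],[[0,0,0.4],[0,0,0],0.5],[[0,0,0.4],[0,0,0],0.5],[[0,0,0.4],[0,0,0],0.5],[[0,0,0.3],[0,0,0],0.5],[[0,0,0.2],[0,0,0],0.5],[[0,0,0.1],[0,0,0],0.5],[[0,0,0],[0,0,0],0.2],[[0,0,0],[0,0,0],0]], force=40)

```text
time_s: 21.35
ee_pos: [0.4063, 0.1688, 0.0554]
ee_rot: [-3.139, -0.001, 1.394]
wrist_force: [-0.2, -0.1, 0.0]
grip_width: 0.502
```

drive_tool(commands=[[[0,0,0],[0,0,0],-0.2],[[0,0,0],[0,0,0],-0.6],[[0,0,0],[0,0,0],-1],[[0,0,0],[0,0,0],-1],[[0,0,0],[0,0,0],-1]], force=40)

```text
time_s: 21.85
ee_pos: [0.4063, 0.1689, 0.0557]
ee_rot: [-3.139, -0.002, 1.394]
wrist_force: [0.4, -0.8, 5.2]
grip_width: 0.427
```

```bash
python3 go.py 0.541 -0.185 0.18 1.412;python3 - <<'E'
from h import *
d=env.get_image("wrist"); cv2.imwrite("pics/w11.png",d["frame"])
E
```

```text
t 21.85 tcp [0.4063 0.1689 0.0557] rpy [-3.139e+00 -2.000e-03  1.394e+00] grip 0.427 F [ 0.4 -0.8  5.2] j7 0.34
turn units -0.2  shift units x,y,z -8.203 4.725 -3.107
```

View pics/w11.png

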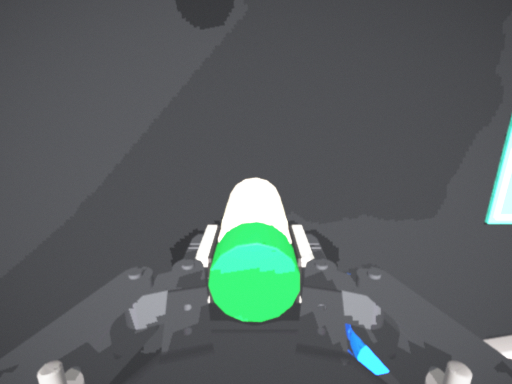

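drive_tool(commands=[[[0,0,-0.2],[0,0,0],-1],[[0,0,-0.5],[0,0,0],-1],[[0,0,-0.7],[0,0,0],-1],[[0,0,-0.7],[0,0,0],-1],[[0,0,-0.6],[0,0,0],-1],[[0,0,-0.4],[0,0,-0.2],-1],[[-0.4,0.23,0],[0,0,0],-1],[[-0.7,0.4,0],[0,0,0],-1],[[-0.9,0.52,0],[0,0,0],-1],[[-0.9,0.52,0],[0,0,0],-1]])

```text
time_s: 22.9
ee_pos: [0.4537, 0.043, 0.1789]
ee_rot: [-3.138, -0.001, 1.414]
wrist_force: [0.2, -0.2, -1.1]
grip_width: 0.428
```

drive_tool(commands=[[[-0.9,0.52,0],[0,0,0],-1],[[-0.9,0.52,0],[0,0,0],-1],[[-0.9,0.52,0],[0,0,0],-1],[[-0.9,0.52,0],[0,0,0],-1],[[-0.7,0.4,0],[0,0,0],-1],[[-0.5,0.29,0],[0,0,0],-1],[[-0.3,0.17,0],[0,0,0],-1],[[-0.2,0.12,0],[0,0,0],-1],[[0,0,0],[0,0,0],-1],[[0,0,0],[0,0,0],-1]])

```text
time_s: 23.9
ee_pos: [0.5408, -0.1839, 0.1781]
ee_rot: [-3.137, -0.002, 1.413]
wrist_force: [0.7, 0.0, -1.2]
grip_width: 0.431
```

```bash
python3 go.py 0.541 -0.185 0.0557 1.412;python3 - <<'E'
from h import *
d=env.get_image("wrist"); cv2.imwrite("pics/w12.png",d["frame"])
E
```

```text
t 23.9 tcp [ 0.5408 -0.1839  0.1781] rpy [-3.137e+00 -2.000e-03  1.413e+00] grip 0.431 F [ 0.7  0.  -1.2] j7 0.68
turn units 0.01  shift units x,y,z -0.025 0.01 3.06
```

View pics/w12.png

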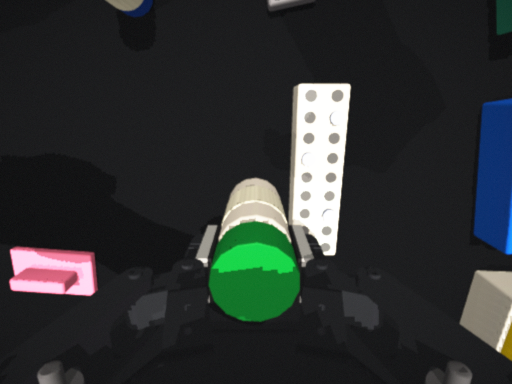

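```bash
python3 - <<'E'
from h import *
d=env.get_image("wrist"); hsv=cv2.cvtColor(d["frame"],cv2.COLOR_BGR2HSV); H,S,V=[hsv[...,i] for i in range(3)]
w=cloud(d); m=((V>150)&(S<70)&(w[...,2]>0.033)&(w[...,2]<0.06)).astype(np.uint8)
m=cv2.morphologyEx(m,cv2.MORPH_CLOSE,np.ones((11,11),np.uint8)); m[:,:298]=m[:,:298]; m=blob(m,(290,70,360,262)); print(*rect(d,m,0.040))
u=lambda a:np.array(a)
e=ray(d,[[301,85],[349.5,85]],0.04); print(e)
E
```

```text
[ 0.60441229 -0.19357346] (50.9, 181.1) -0.157
[[ 0.59741784 -0.10208979]
 [ 0.64231248 -0.10926595]]
```

The wrist view puts the rack at (0.604, −0.194), yaw −0.157, which agrees with the top view to 2 mm. Lowering.

drive_tool(commands=[[[0,0,0.4],[0,0,0],-1],[[0,0,0.5],[0,0,0],-1],[[0,0,0.5],[0,0,0],-1],[[0,0,0.5],[0,0,0],-1],[[0,0,0.4],[0,0,0],-1],[[0,0,0.3],[0,0,0],-1],[[0,0,0.2],[0,0,0],-1],[[0,0,0.15],[0,0,0],-1],[[0,0,0.05],[0,0,0],-1],[[0,0,0],[0,0,0],-1]])

```text
time_s: 25.0
ee_pos: [0.5408, -0.185, 0.0584]
ee_rot: [-3.138, -0.001, 1.412]
wrist_force: [0.8, -0.9, -1.5]
grip_width: 0.425
```

drive_tool(commands=[[[0,0,0.05],[0,0,0],-1],[[0,0,0],[0,0,0],-1]])

```text
time_s: 25.2
ee_pos: [0.5408, -0.185, 0.0565]
ee_rot: [-3.139, -0.001, 1.412]
wrist_force: [0.0, -1.0, -2.2]
grip_width: 0.429
```

drive_tool(commands=[[[0,0,0.03],[0,0,0],-1],[[0,0,0],[0,0,0],-1]])

```text
time_s: 25.4
ee_pos: [0.5409, -0.1851, 0.0558]
ee_rot: [-3.139, -0.002, 1.412]
wrist_force: [-1.1, 1.4, 6.8]
grip_width: 0.421
```

drive_tool(commands=[[[0,0,0],[0,0,0],0],[[0,0,0],[0,0,0],0.2],[[0,0,0],[0,0,0],0.2],[[0,0,-0.3],[0,0,0],0.2],[[0,0,-0.5],[0,0,0],0.2],[[0,0,-0.7],[0,0,0],0.2],[[0,0,-0.7],[0,0,0],0.4],[[0,0,-0.4],[0,0,0],0.5],[[0,0,0],[0,0,0],0.5]])

```text
time_s: 26.3
ee_pos: [0.542, -0.1857, 0.1619]
ee_rot: [3.141, -0.001, 1.412]
wrist_force: [-0.2, -0.6, 0.1]
grip_width: 0.746
```

```bash
python3 go.py 0.449 0.0064 0.16 1.412;python3 - <<'E'
from h import *
d=env.get_image("wrist"); cv2.imwrite("pics/w13.png",d["frame"])
E
```

```text
t 26.3 tcp [ 0.542  -0.1857  0.1619] rpy [ 3.141e+00 -1.000e-03  1.412e+00] grip 0.746 F [-0.2 -0.6  0.1] j7 0.7
turn units -0.0  shift units x,y,z 4.375 -3.055 0.047
```

View pics/w13.png

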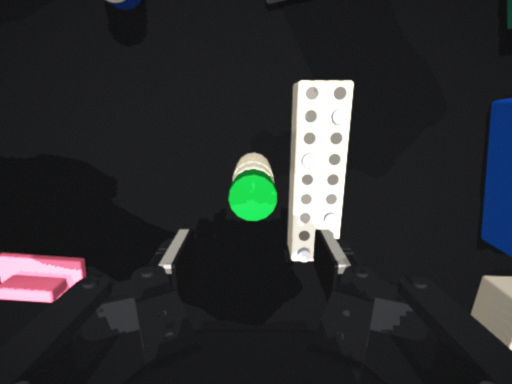

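White stands in place, cap at (252,196). Next the larger blue bottle.

drive_tool(commands=[[[0.3,-0.21,0],[0,0,0],0.5],[[0.6,-0.42,0],[0,0,0],0.5],[[0.8,-0.56,0],[0,0,0],0.5],[[0.9,-0.63,0],[0,0,0],0.5],[[0.8,-0.56,0],[0,0,0],0.5],[[0.5,-0.35,0],[0,0,0],0.5],[[0.3,-0.21,0],[0,0,0],0.5],[[0.18,-0.12,0],[0,0,0],0.5],[[0,0,0],[0,0,0],0.5],[[0,0,0],[0,0,0],0.5]])

```text
time_s: 27.35
ee_pos: [0.448, 0.0069, 0.1596]
ee_rot: [-3.138, -0.001, 1.412]
wrist_force: [0.5, -0.7, 0.2]
grip_width: 0.753
```

```bash
python3 cap.py 200 150 310 240 95 125; python3 go.py 0.449 0.0075 0.055 1.412;python3 - <<'E'
from h import *
d=env.get_image("wrist"); cv2.imwrite("pics/w14.png",d["frame"])
E
```

```text
cap px (256.8, 200.1) 24.51435661315918 xy [[0.44981363 0.00913153]] cloud [0.4503 0.0113 0.0993]
t 27.4 tcp [0.4482 0.0066 0.1597] rpy [-3.139e+00 -1.000e-03  1.411e+00] grip 0.751 F [-0.   0.3 -0.3] j7 0.44
turn units -0.01  shift units x,y,z 0.026 0.017 2.617
```

View pics/w14.png

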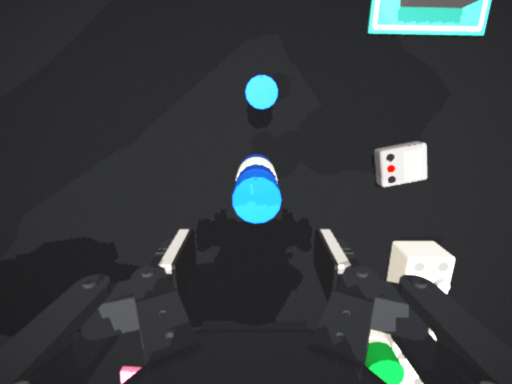

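The large blue cap is at (257,200), the small one at (261,91). Going down on the large one.

drive_tool(commands=[[[0.04,0.02,0.4],[0,0,0],0.5],[[0,0,0.4],[0,0,0],0.5],[[0,0,0.4],[0,0,0],0.5],[[0,0,0.4],[0,0,0],0.5],[[0,0,0.4],[0,0,0],0.5],[[0,0,0.3],[0,0,0],0.5],[[0,0,0.2],[0,0,0],0.5],[[0,0,0.1],[0,0,0],0.5],[[0,0,0],[0,0,0],0.2],[[0,0,0],[0,0,0],0]], force=40)

```text
time_s: 28.45
ee_pos: [0.4489, 0.0084, 0.0559]
ee_rot: [-3.139, -0.001, 1.411]
wrist_force: [1.3, 0.0, -0.8]
grip_width: 0.498
```

drive_tool(commands=[[[0,0,0],[0,0,0],-0.2],[[0,0,0],[0,0,0],-0.6],[[0,0,0],[0,0,0],-1],[[0,0,0],[0,0,0],-1],[[0,0,0],[0,0,0],-1]], force=40)

```text
time_s: 28.95
ee_pos: [0.4492, 0.0087, 0.0562]
ee_rot: [-3.14, -0.001, 1.412]
wrist_force: [1.4, -1.3, 6.4]
grip_width: 0.426
```

drive_tool(commands=[[[0,0,-0.2],[0,0,0],-1],[[0,0,-0.5],[0,0,0],-1],[[0,0,-0.7],[0,0,0],-1],[[0,0,-0.7],[0,0,0],-1],[[0,0,-0.6],[0,0,0],-1],[[0,0,-0.4],[0,0,0],-1],[[0,0,0],[0,0,0],-1]])

```text
time_s: 29.65
ee_pos: [0.4495, 0.0091, 0.181]
ee_rot: [-3.14, -0.003, 1.413]
wrist_force: [0.1, 0.6, -2.3]
grip_width: 0.429
```

```bash
python3 go.py 0.5295 -0.257 0.18 1.412
```

```text
t 29.65 tcp [0.4495 0.0091 0.181 ] rpy [-3.140e+00 -3.000e-03  1.413e+00] grip 0.429 F [ 0.1  0.6 -2.3] j7 0.4
turn units 0.01  shift units x,y,z -6.253 3.027 0.026
```

drive_tool(commands=[[[-0.4,0.19,0],[0,0,0],-1],[[-0.7,0.34,0],[0,0,0],-1],[[-0.9,0.44,0],[0,0,0],-1],[[-0.9,0.44,0],[0,0,0],-1],[[-0.9,0.44,0],[0,0,0],-1],[[-0.9,0.43,0],[0,0,0],-1],[[-0.7,0.34,0],[0,0,0],-1],[[-0.5,0.24,0],[0,0,0],-1],[[-0.25,0.12,0],[0,0,0],-1],[[-0.1,0.05,0],[0,0,0],-1]])

```text
time_s: 30.65
ee_pos: [0.5287, -0.2579, 0.178]
ee_rot: [-3.137, -0.002, 1.411]
wrist_force: [-0.0, 0.5, -2.4]
grip_width: 0.429
```

drive_tool(commands=[[[0,0,0],[0,0,0],-1],[[0,0,0],[0,0,0],-1]])

```text
time_s: 30.85
ee_pos: [0.5288, -0.2559, 0.1786]
ee_rot: [-3.137, -0.002, 1.413]
wrist_force: [0.9, 1.0, -2.1]
grip_width: 0.425
```

```bash
python3 go.py 0.5295 -0.2565 0.0562 1.412;python3 - <<'E'
from h import *
d=env.get_image("wrist"); cv2.imwrite("pics/w15.png",d["frame"])
E
```

```text
t 30.85 tcp [ 0.5288 -0.2559  0.1786] rpy [-3.137e+00 -2.000e-03  1.413e+00] grip 0.425 F [ 0.9  1.  -2.1] j7 0.8
turn units 0.01  shift units x,y,z -0.011 0.018 3.06
```

View pics/w15.png

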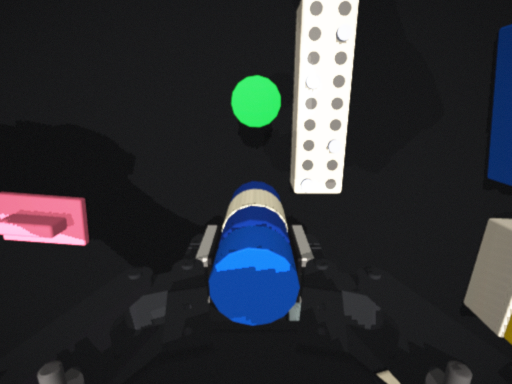

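drive_tool(commands=[[[0,0.02,0.4],[0,0,0],-1],[[0,0,0.5],[0,0,0],-1],[[0,0,0.5],[0,0,0],-1],[[0,0,0.5],[0,0,0],-1],[[0,0,0.4],[0,0,0],-1],[[0,0,0.3],[0,0,0],-1],[[0,0,0.2],[0,0,0],-1],[[0,0,0.15],[0,0,0],-1],[[0,0,0.06],[0,0,0],-1],[[0,0,0],[0,0,0],-1]])

```text
time_s: 31.9
ee_pos: [0.5295, -0.2574, 0.0586]
ee_rot: [-3.138, -0.001, 1.412]
wrist_force: [-0.4, -0.3, -0.3]
grip_width: 0.43
```

drive_tool(commands=[[[0,0,0.04],[0,0,0],-1],[[0,0,0],[0,0,0],-1]])

```text
time_s: 32.1
ee_pos: [0.5297, -0.2574, 0.0573]
ee_rot: [-3.139, -0.001, 1.412]
wrist_force: [0.7, 0.1, -1.7]
grip_width: 0.425
```

drive_tool(commands=[[[0,0,0.04],[0,0,0],-1],[[0,0,0],[0,0,0],-1]])

```text
time_s: 32.3
ee_pos: [0.53, -0.2576, 0.0561]
ee_rot: [-3.14, -0.001, 1.412]
wrist_force: [0.8, 0.6, 3.4]
grip_width: 0.427
```

drive_tool(commands=[[[0,0,0],[0,0,0],0],[[0,0,0],[0,0,0],0.2],[[0,0,0],[0,0,0],0.2],[[0,0,-0.3],[0,0,0],0.2],[[0,0,-0.5],[0,0,0],0.2],[[0,0,-0.7],[0,0,0],0.2],[[0,0,-0.7],[0,0,0],0.4],[[0,0,-0.4],[0,0,0],0.5],[[0,0,0],[0,0,0],0.5]])

```text
time_s: 33.2
ee_pos: [0.5307, -0.2582, 0.1623]
ee_rot: [3.141, -0.0, 1.412]
wrist_force: [0.8, 0.1, -0.3]
grip_width: 0.747
```

```bash
python3 go.py 0.4054 0.338 0.16 1.8;python3 - <<'E'
from h import *
d=env.get_image("wrist"); cv2.imwrite("pics/w16.png",d["frame"])
E
```

```text
t 33.2 tcp [ 0.5307 -0.2582  0.1623] rpy [ 3.141 -0.     1.412] grip 0.747 F [ 0.8  0.1 -0.3] j7 0.82
turn units -4.45  shift units x,y,z 15.227 0.335 0.057
```

View pics/w16.png

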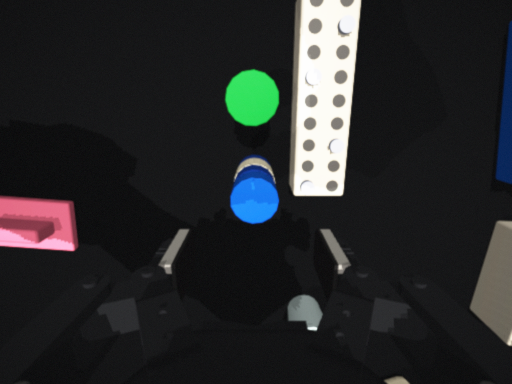

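Blue stands upright at (255,199). Now the amber bottle.

```bash
python3 go.py 0.4054 0.3385 0.16 1.412
```

```text
t 33.25 tcp [ 0.5303 -0.2576  0.1609] rpy [-3.141e+00 -1.000e-03  1.412e+00] grip 0.75 F [-0.7  0.8  0. ] j7 0.82
turn units 0.0  shift units x,y,z 14.222 -5.441 0.022
```

drive_tool(commands=[[[0.4,-0.15,0],[0,0,0],0.5],[[0.7,-0.27,0],[0,0,0],0.5],[[0.95,-0.36,0],[0,0,0],0.5],[[0.95,-0.36,0],[0,0,0],0.5],[[0.95,-0.36,0],[0,0,0],0.5],[[0.95,-0.37,0],[0,0,0],0.5],[[0.95,-0.37,0],[0,0,0],0.5],[[0.95,-0.36,0],[0,0,0],0.5],[[0.95,-0.36,0],[0,0,0],0.5],[[0.95,-0.36,0],[0,0,0],0.5]])

```text
time_s: 34.25
ee_pos: [0.4528, 0.1086, 0.1598]
ee_rot: [-3.137, -0.001, 1.412]
wrist_force: [1.3, 0.2, 0.2]
grip_width: 0.747
```

drive_tool(commands=[[[0.95,-0.37,0],[0,0,0],0.5],[[0.95,-0.37,0],[0,0,0],0.5],[[0.95,-0.36,0],[0,0,0],0.5],[[0.95,-0.36,0],[0,0,0],0.5],[[0.8,-0.31,0],[0,0,0],0.5],[[0.5,-0.19,0],[0,0,0],0.5],[[0.3,-0.11,0],[0,0,0],0.5],[[0.12,-0.05,0],[0,0,0],0.5],[[0,0,0],[0,0,0],0.5],[[0,0,0],[0,0,0],0.5]])

```text
time_s: 35.25
ee_pos: [0.4054, 0.3372, 0.1609]
ee_rot: [-3.138, -0.001, 1.41]
wrist_force: [-0.4, -0.1, -0.4]
grip_width: 0.751
```

```bash
python3 cap.py 200 150 310 240 8 24; python3 go.py 0.4056 0.3385 0.055 1.412;python3 - <<'E'
from h import *
d=env.get_image("wrist"); cv2.imwrite("pics/w17.png",d["frame"])
E
```

```text
cap px (254.7, 198.0) 24.467031478881836 xy [[0.40590115 0.34094544]] cloud [0.4102 0.3427 0.0981]
t 35.3 tcp [0.4055 0.3372 0.1609] rpy [-3.138e+00 -1.000e-03  1.410e+00] grip 0.75 F [-0.4 -0.1 -0.2] j7 -0.18
turn units -0.03  shift units x,y,z 0.033 -0.002 2.648
```

View pics/w17.png

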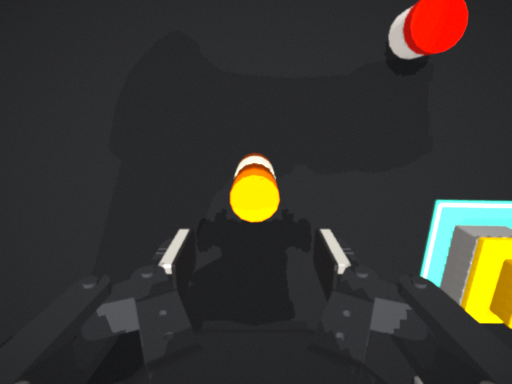

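The orange cap is at (255,198), centred between the fingers.

drive_tool(commands=[[[0.04,0,0.4],[0,0,0],0.5],[[0,0,0.4],[0,0,0],0.5],[[0,0,0.4],[0,0,0],0.5],[[0,0,0.4],[0,0,0],0.5],[[0,0,0.4],[0,0,0],0.5],[[0,0,0.3],[0,0,0],0.5],[[0,0,0.2],[0,0,0],0.5],[[0,0,0.1],[0,0,0],0.5],[[0,0,0],[0,0,0],0.2],[[0,0,0],[0,0,0],0]], force=40)

```text
time_s: 36.35
ee_pos: [0.4052, 0.3404, 0.0572]
ee_rot: [-3.139, -0.002, 1.412]
wrist_force: [0.1, -0.4, -0.1]
grip_width: 0.508
```

drive_tool(commands=[[[0,0,0],[0,0,0],-0.2],[[0,0,0],[0,0,0],-0.6],[[0,0,0],[0,0,0],-1],[[0,0,0],[0,0,0],-1],[[0,0,0],[0,0,0],-1]], force=40)

```text
time_s: 36.85
ee_pos: [0.4054, 0.3405, 0.0574]
ee_rot: [-3.139, -0.002, 1.412]
wrist_force: [0.4, -1.5, 5.8]
grip_width: 0.432
```

drive_tool(commands=[[[0,0,-0.2],[0,0,0],-1],[[0,0,-0.5],[0,0,0],-1],[[0,0,-0.7],[0,0,0],-1],[[0,0,-0.7],[0,0,0],-1],[[0,0,-0.6],[0,0,0],-1],[[0,0,-0.4],[0,0,0],-1],[[0,0,0],[0,0,0],-1]])

```text
time_s: 37.55
ee_pos: [0.4057, 0.3407, 0.1827]
ee_rot: [-3.14, -0.004, 1.412]
wrist_force: [0.3, 0.5, -2.6]
grip_width: 0.425
```

```bash
python3 go.py 0.5525 -0.1135 0.18 1.412
```

```text
t 37.55 tcp [0.4057 0.3407 0.1827] rpy [-3.14  -0.004  1.412] grip 0.425 F [ 0.3  0.5 -2.6] j7 -0.22
turn units 0.0  shift units x,y,z -10.631 5.418 0.068
```

drive_tool(commands=[[[-0.4,0.2,0],[0,0,0],-1],[[-0.7,0.36,0],[0,0,0],-1],[[-0.9,0.46,0],[0,0,0],-1],[[-0.9,0.46,0],[0,0,0],-1],[[-0.9,0.46,0],[0,0,0],-1],[[-0.9,0.46,0],[0,0,0],-1],[[-0.9,0.46,0],[0,0,0],-1],[[-0.9,0.46,0],[0,0,0],-1],[[-0.9,0.46,0],[0,0,0],-1],[[-0.9,0.45,0],[0,0,0],-1]])

```text
time_s: 38.55
ee_pos: [0.5196, -0.0159, 0.179]
ee_rot: [-3.137, -0.001, 1.412]
wrist_force: [0.5, -0.5, -1.3]
grip_width: 0.425
```

drive_tool(commands=[[[-0.9,0.46,0],[0,0,0],-1],[[-0.7,0.36,0],[0,0,0],-1],[[-0.4,0.2,0],[0,0,0],-1],[[-0.23,0.12,0],[0,0,0],-1],[[-0.1,0.05,0],[0,0,0],-1],[[0,0,0],[0,0,0],-1],[[0,0,0],[0,0,0],-1]])

```text
time_s: 39.25
ee_pos: [0.5517, -0.1128, 0.1792]
ee_rot: [-3.137, -0.002, 1.413]
wrist_force: [-0.2, -0.4, -0.7]
grip_width: 0.425
```

```bash
python3 go.py 0.5525 -0.1135 0.0574 1.412;python3 - <<'E'
from h import *
d=env.get_image("wrist"); cv2.imwrite("pics/w18.png",d["frame"])
E
```

```text
t 39.25 tcp [ 0.5517 -0.1128  0.1792] rpy [-3.137e+00 -2.000e-03  1.413e+00] grip 0.425 F [-0.2 -0.4 -0.7] j7 0.58
turn units 0.01  shift units x,y,z -0.015 0.022 3.046
```

View pics/w18.png

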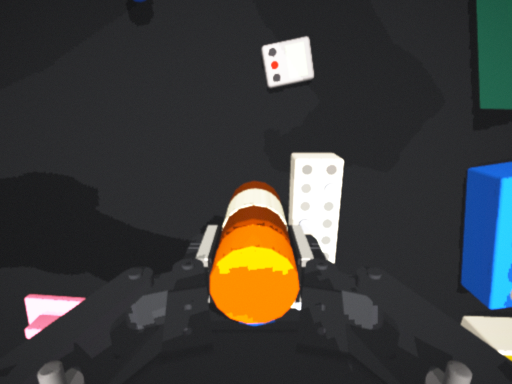

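drive_tool(commands=[[[0,0.02,0.4],[0,0,0],-1],[[0,0,0.5],[0,0,0],-1],[[0,0,0.5],[0,0,0],-1],[[0,0,0.5],[0,0,0],-1],[[0,0,0.4],[0,0,0],-1],[[0,0,0.3],[0,0,0],-1],[[0,0,0.2],[0,0,0],-1],[[0,0,0.15],[0,0,0],-1],[[0,0,0.06],[0,0,0],-1],[[0,0,0],[0,0,0],-1]])

```text
time_s: 40.3
ee_pos: [0.5526, -0.114, 0.0593]
ee_rot: [-3.138, -0.001, 1.412]
wrist_force: [0.2, -1.0, -2.2]
grip_width: 0.428
```

drive_tool(commands=[[[0,0,0.03],[0,0,0],-1],[[0,0,0],[0,0,0],-1]])

```text
time_s: 40.5
ee_pos: [0.5527, -0.114, 0.0583]
ee_rot: [-3.139, -0.001, 1.412]
wrist_force: [0.6, 0.2, -1.9]
grip_width: 0.425
```

drive_tool(commands=[[[0,0,0.03],[0,0,0],-1],[[0,0,0],[0,0,0],-1]])

```text
time_s: 40.7
ee_pos: [0.5528, -0.1141, 0.0574]
ee_rot: [-3.139, -0.002, 1.412]
wrist_force: [-0.9, 1.0, 4.8]
grip_width: 0.426
```

Contact. Release, rise, and move clear for the final checks.

drive_tool(commands=[[[0,0,0],[0,0,0],0],[[0,0,0],[0,0,0],0.2],[[0,0,0],[0,0,0],0.2],[[0,0,-0.3],[0,0,0],0.2],[[0,0,-0.5],[0,0,0],0.2],[[0,0,-0.7],[0,0,0],0.2],[[0,0,-0.7],[0,0,0],0.4],[[0,0,-0.7],[0,0,0],0.5],[[0,0,-0.5],[0,0,0],0.5],[[0,0,0],[0,0,0],0.5]])

```text
time_s: 41.7
ee_pos: [0.554, -0.1147, 0.1959]
ee_rot: [3.141, -0.002, 1.412]
wrist_force: [0.6, 1.7, -0.3]
grip_width: 0.748
```

drive_tool(commands=[[[0.4,-0.5,0],[0,0,0],0.5],[[0.7,-0.6,0],[0,0,0],0.5],[[0.9,-0.6,0],[0,0,0],0.5],[[0.9,-0.5,0],[0,0,0],0.5],[[0.9,-0.4,0],[0,0,0],0.5],[[0.9,-0.2,0],[0,0,0],0.5],[[0.9,0,0],[0,0,0],0.5],[[0.7,0,0],[0,0,0],0.5],[[0.4,0,0],[0,0,0],0.5],[[0,0,0],[0,0,0],0.5]])

```text
time_s: 42.7
ee_pos: [0.4847, 0.1698, 0.193]
ee_rot: [-3.138, -0.001, 1.415]
wrist_force: [0.8, -0.4, -0.8]
grip_width: 0.749
```

```bash
python3 - <<'E'
from h import *
s=env.read_state(); print(s["ee_pos"],s["time_s"])
for n in ("top","side"):
    d=env.get_image(n); f=d["frame"]; cv2.imwrite(f"pics/end_{n}.png",cv2.resize(f[115:265,100:430] if n=="top" else f[110:310,140:430],None,fx=2.4 if n=="top" else 2.7,fy=2.4 if n=="top" else 2.7,interpolation=cv2.INTER_CUBIC))
    if n=="top":
        w=cloud(d); hsv=cv2.cvtColor(f,cv2.COLOR_BGR2HSV); H,S,V=[hsv[...,i] for i in range(3)]
        c,sn=np.cos(-.158),np.sin(-.158)
        for nm,a,b in (("amber",8,22),("white",45,80),("blue",100,120)):
            m=blob(((H>=a)&(H<=b)&(S>120)&(V>80)&(w[...,2]>0.085)).astype(np.uint8),(250,120,400,230))
            v,u=np.nonzero(m); q=w[m>0].mean(0); e=q[:2]-[0.6043,-0.1945]
            print(nm,m.sum(),q.round(4),"rack frame",(c*e[0]+sn*e[1]).round(4),(-sn*e[0]+c*e[1]).round(4))
        for nm,u,v in (("timer",266,157),("jar",123,164),("beak",407,167)): print(nm,w[v,u].round(3))
E
```

```text
[0.48469336 0.16984773 0.19297748] 42.7
amber 135 [ 0.5518 -0.1159  0.0996] rack frame -0.0643 0.0693
white 130 [ 0.5403 -0.1844  0.1   ] rack frame -0.0648 -0.0001
blue 136 [ 0.5294 -0.2579  0.0998] rack frame -0.064 -0.0744
timer [ 0.604 -0.009  0.013]
jar [0.575 0.443 0.046]
beak [ 0.571 -0.464  0.006]
```

View pics/end_top.png

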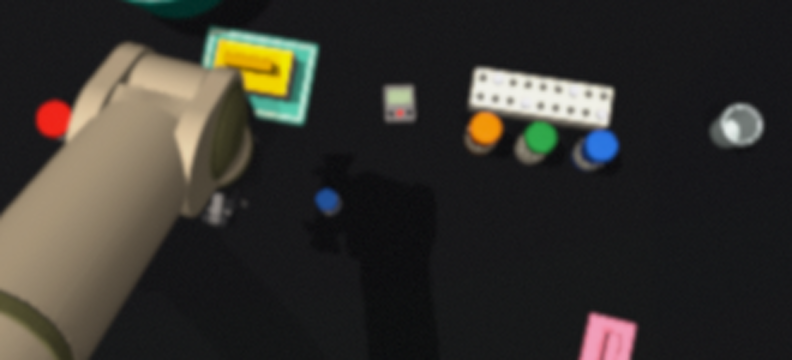

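View pics/end_side.png

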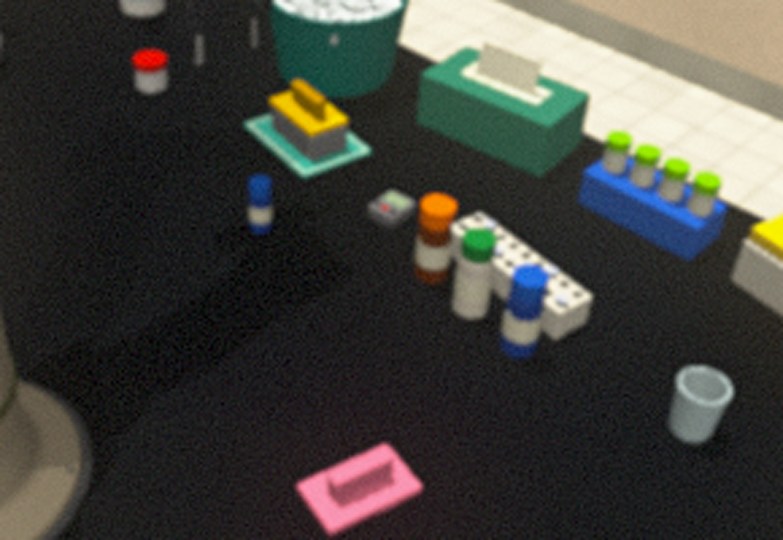

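The end views show everything in place: the cover sits square on the block on the mat, and the three bottles stand upright in front of the rack. In the rack frame they are at (−64, 69), (−65, 0) and (−64, −74) mm. The bystanders read the same positions as at the start. Handing in.

```bash
python3 - <<'E'
from station import env
print(env.hand_in()); s=env.read_state(); print(s["time_s"],s["wrist_force"])
E
```

```text
the job is handed in; nothing more can be done
None
the job is handed in; nothing more can be done
```

The bench is laid out as asked, and I handed the job in at about 43 s. The block is centred on the mat with the yellow cover on it. The amber, white and larger blue bottles stand in a row in front of the rack. The hand-in reports no verdict.

- **Block and cover:** the last wrist view, just after the cover went on, had the cover's centre within about 1 mm of the mat's and their angles within 0.01 rad. Before covering, the block read about 3 mm from the mat's centre. In that check its outline came out 74 mm wide instead of 60 because it picked up the mat's border, so only the centre is usable.
- **Bottles:** all three are upright. Measured from the rack's centre in its own frame:

| Bottle | Distance in front, mm (target 64) | Along the rack, mm | Target along, mm |
|---|---|---|---|
| Amber | 64 | 69 | 72 |
| White | 65 | 0 | 0 |
| Blue | 64 | −74 | −72 |

- **Bystanders:** the red-capped jar and the beaker read the same spots as at the start to about 1 mm. The timer also looks unmoved, but I only spot-checked one depth point on it, and its height reading was noisy (25 mm, then 13 mm).
- **Disagreements:** the wrist camera read positions about 2–3 mm further left than the top camera. I went between the two, and this is well inside the tolerances.

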